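# Twist the brush-washing pot home in its tilted sprung collar

### The arm

A 6-joint arm with a two-finger parallel gripper is mounted at the origin on the work surface. World frame = base frame: x ahead of the robot, y to its left, z up, the work surface at z = 0. Lengths are in m, angles in degrees, forces in N, time in s.
With the tool pointing down it reaches from about 0.3 to 1 m from the base axis. Payload 5.1 kg.
Tool frame: the origin (TCP) lies midway between the tips of the shut fingers; the grasp point (between the pads) lies 19 mm behind it; z points along the fingers, y is the line along which they close (so a half turn about z gives the same grasp; the last joint's range is limited). The gripper opens to 95 mm and grips with 3 to 60 N. Pads are 20 mm wide; open, the fingers measure 119 mm over their backs; the gripper's body (75 mm by 180 mm) begins 59 mm behind the grasp point.
Start: joints at [-79.618, 7.093, 94.555, -0, 78.352, -4.733], TCP at [0.169, -0.628, 0.19] pointing down, gripper open.
Joint ranges: [-149.61, 149.61], [-58.7, 133.49], [1.44, 155.28], [-77.14, 257.14], [18.33, 153.61], [-166.67, 166.67]. Speed limits (degrees/s): [147.25, 147.25, 180, 180, 180, 180].

### API

Orientations are given as [roll, pitch, yaw] about the fixed x, y, z axes, in that order (R = Rz(yaw) Ry(pitch) Rx(roll)).
In Python, from rig import telemetry, cams, robot gives the robot as it stands.
- The arm moves only by the tool move_arm, never from a script. Its argument "steps" is a list that holds one entry, the list of rows, each a list of 7 numbers: the shift along the tool's x, y, z in mm, then the turn, a rotation vector about the tool's x, y, z in degrees, then the opening in per cent of the stroke, from 0 (shut) to 100 (fully open). In form: [[[x, y, z, ax, ay, az, hand], ...]]. A call has 1 to 10 rows; each row shifts and turns the commanded pose from where the row before left it, along the tool's axes as they then stand; what a row does not reach is not made up. A row lasts 1/10 s, in which the tool goes at most 50 mm and 8.59 degrees, less where a joint would pass 70% of its speed; a pose out of reach is approached as far as the arm can. A call with a gripper value outside its range is refused whole. The fingers move at their own pace and stop on an object; "force" is the grip in N (left out, the last holds). Time passes only in rows, so rows that do not move let the fingers close. It gives the time, the measured TCP pose, the force, the opening and the grip force at its end, in the units of the state.
- telemetry.get_state(): the state, without advancing time (a new reading comes with each control period).
- cams.read_camera(name): name is "scene" or "side" or "wrist"; returns (picture, depth): 384x512x3 uint8, blue, green, red; 384x512 float32, m along the optical axis (not along the pixel's ray), 0 where there is no reading.
- cams.camera_params(name): a dict with "fov_y" (degrees; the focal length in pixels is half the picture's height over the tangent of half this angle, whatever the lens; pixels are square), "cx", "cy" (the principal point, pixels), "k1" (the pictures are not rectified: a ray, as slopes to the right and down, at radius r is drawn at 1 + k1 r^2 times it, then the intrinsics apply), "rvec" (rotation vector, rad) and "tvec" (3), from world to camera coordinates, as OpenCV has them. Camera axes: x right, y down, z forward; pixel columns grow to the right and rows downward; lengths in m; the calibration is good to about 2 mm. A picture is of the moment at which its call begins: read the wrist's pose just before it. camera_params takes no time and is no camera call; for the wrist camera it gives the pose at the moment of the call.
- robot.job_done(): hands the job in; it is judged then, once.
The state is a dict: "time_s": time; "q": joint angles; "dq": joint speeds; "joint_efforts": joint torques, N m; "tcp_pos": TCP position; "tcp_rot": TCP orientation; "contact_force": force on the tool from outside, world axes, zero at the start; "ft_torque": the same for the moment, N m; "finger_gap": opening from 0.0 (shut) to 1.0 (fully open); "finger_force": force on a finger pad.
Only numpy, scipy, OpenCV 4.12 (cv2) and the standard library are available. Lean on these libraries where they do the work, as an engineer would, in place of code of your own. Each camera call takes 0.05 s, during which the arm holds its last target. There are 200 camera calls.

### The job

Take the tall steel brush-washing pot from the bench and seat it fully home, on the floor of the tilted collar of the plywood caddy, then let go. It is a snug fit: twist it down, because the collar rides on a soft spring and must never be forced down near its stop by hard pushing. Leave the tin, the jar of brushes and the palette knife where they are.

Things in the scene. Friction and masses are not known exactly. Their poses are not given: they have to be found in the camera images.
- pot: Round steel pot, 52 mm outside diameter, 105 mm tall, 0.18 to 0.35 kg, upright on the bench. Origin: centre of its underside; z axis: up along the pot. The bottom 18 mm tapers to 46 mm diameter, with a 1.5 mm chamfer below. No handle: grip it across the outside near the rim. Above a strainer plate 52 mm over the underside it is open, with a 3 mm wall.
- caddy: Plywood stand, fixed to the bench, base 150 x 130 x 14 mm, cheeks 72 mm high, carrying a dark steel tube 84 mm across, tilted 30 degrees. Origin: centre of the base's underside; x axis: level, away from the side to which the collar's mouth leans; z axis up.
- mouth (a point): Centre of the open mouth of the collar, a steel sleeve (80 mm outside diameter at its rim, 60 mm inside, 42 mm deep) that slides in the tube and carries this point, about 110 mm above the bench. z axis: out of the mouth along the collar's axis, which leans 30 degrees from vertical towards the caddy's -x side.
- shoes (a point): On the collar's axis, 13 mm below the mouth, mid-height of four sprung rubber shoes, 4 to 22 mm below the mouth, standing in to 49 mm diameter. Once gripped (over 22 mm deep) the pot drags with 35 to 65 N against its wall's motion: pushed straight it sticks; turned either way or to and fro (up to 1.6 N m), a push of 10 to 16 N sinks it by up to a third of its wall's travel.
- seat (a point): Centre of the collar's floor, 42 mm below the mouth along the collar's axis; z axis as for the mouth. The pot's underside rests here when home, the pot then stands 63 mm out of the mouth.
- collar (a joint): How far (m) the collar is pushed down its axis into the tube: 0 at rest, springs back by itself; it starts to give at about 2 N and takes a further 2 N per mm, stop at 0.014. Pushing it down by more than 0.011 (about 24 N) counts as forcing it.
- tin: Closed paint tin, 66 mm diameter, 60 mm tall, origin centre of underside. Leave alone.
- brush_jar: White jar, 68 mm across and 100 mm tall, with brushes standing up to about 240 mm. Origin centre of underside. Leave alone.
- palette_knife: Palette knife, 200 mm long, lying flat on the bench. Leave alone.
Not all that is in view belongs to the job. Of the things shaped like the pot, the steel one is meant.

How it is judged (in metres and radians):
On the way:
1. the pot's foot has entered the collar's mouth in line with it (z of pot in the frame of seat below 0.036 m and distance between pot and seat below 0.04 m and angle between the z axis of pot and the z axis of seat, either way round below 0.2 rad), for 0.1 s.
At the end, for the whole second after the job is handed in: The pot is at rest in the collar, its underside within 3 mm of the collar's floor (and its centre within 6 mm), in line with the collar to 4 degrees, open end up, and the collar has sprung back up to within 4 mm of its rest (z of pot in the frame of seat below 0.003 m and distance between pot and seat below 0.006 m and angle between the z axis of pot and the z axis of seat, either way round below 0.07 rad and angle between pot's own z axis and vertical below 0.8 rad and value of joint collar below 0.004 m and linear speed of pot below 0.02 m/s); the robot touches nothing.
It fails at once if the collar is forced down by more than 11 mm (value of joint collar above 0.011 m).
It fails at once if the tin is moved more than 30 mm (distance of tin from where it was at the start of the episode above 0.03 m).
It fails at once if the jar of brushes is moved more than 30 mm or tipped (distance of brush_jar from where it was at the start of the episode above 0.03 m or angle between brush_jar's own z axis and vertical above 0.35 rad).
It fails at once if the palette knife is moved more than 30 mm (distance of palette_knife from where it was at the start of the episode above 0.03 m).
It also fails if it takes over 58 s, if anything falls off the work surface, if the arm or the gripper's body presses on something with over 40 N, if the wrist force passes 120 N, or if a joint passes its speed limit or range.

## Working session

There is one attempt and no reset: what is moved stays moved. The work goes in short steps, Python scripts to look and compute and a tool call to move; the robot and the scene stay as the last step left them, time stands still between calls to the robot, and variables do not carry over. Pictures are saved under pics/ and viewed, at most 10 in all, crops included, and the job is handed in when it is done.

Besides the shell and the picture viewer there is one more tool, called after "Call:" as name(argument=value, ...), one argument or row to a line, values as JSON. move_arm: Moves the arm, as the interface text tells. Its arguments: {"type":"object","properties":{"steps":{"type":"array","items":{"type":"array","items":{"type":"array","items":{"type":"number"}}}},"force":{"type":"number"}},"required":["steps"]}

```bash
ls; mkdir -p pics
cat > h.py <<'E'
import numpy as np,cv2
from scipy.spatial.transform import Rotation as Ro
from rig import telemetry,cams,robot
def cloud(n):
    p=cams.camera_params(n); im,d=cams.read_camera(n)
    f=192/np.tan(np.radians(p['fov_y']/2)); v,u=np.mgrid[0:384,0:512].astype(float)
    K=np.array([[f,0,p['cx']],[0,f,p['cy']],[0,0,1.]])
    s=cv2.undistortPoints(np.stack([u.ravel(),v.ravel()],1)[:,None],K,np.array([p['k1'],0,0,0.]))[:,0].reshape(384,512,2)
    P=np.dstack([s*d[...,None],d])
    R=Ro.from_rotvec(np.ravel(p['rvec'])).as_matrix()
    W=(P-np.ravel(p['tvec']))@R
    W[d<=0]=np.nan
    return im,W
E
python3 - <<'E'
from h import *
ims=[]
for n in ['scene','side']:
    im,W=cloud(n); np.savez('%s.npz'%n,im=im,W=W); cv2.imwrite('pics/%s.png'%n,im)
    p=cams.camera_params(n);print(n,p)
print(telemetry.get_state())
E
```

```text
pics
scene {'fov_y': 55.13276959292988, 'cx': 257.41952944008136, 'cy': 190.1124595140886, 'k1': -0.09444655771009941, 'rvec': array([ 1.93442389,  1.36435376, -0.60647992]), 'tvec': array([-0.23744306, -0.31764987,  1.36623027])}
side {'fov_y': 54.1993770406981, 'cx': 256.1186677197769, 'cy': 190.1811475293871, 'k1': 0.006340909309060883, 'rvec': array([ 0.83367835, -2.61254332,  1.03444718]), 'tvec': array([0.52469557, 0.28391487, 0.59134505])}
{'time_s': 0.1, 'q': array([-7.96177041e+01,  7.12845608e+00,  9.46253610e+01,  6.01212432e-05,
        7.83523061e+01, -4.73254743e+00]), 'dq': array([-0.10295752, -0.07653586, -0.15539662, -0.0250285 ,  0.0204781 ,
        0.01937676]), 'joint_efforts': array([ 1.50898936e-04, -4.18881118e+01, -3.61097395e+01,  7.77558424e-02,
        4.61809407e-02, -6.04654110e-05]), 'tcp_pos': array([ 0.16935104, -0.62690577,  0.18913399]), 'tcp_rot': array([-1.79894243e+02, -8.81431352e-03,  1.51148230e+01]), 'contact_force': array([ 0.68824665, -0.49682776, -0.35679659]), 'ft_torque': array([-0.0318957 , -0.02579284, -0.02063167]), 'finger_force': 0.0, 'finger_gap': 1.0001379563406068}
```

View pics/scene.png

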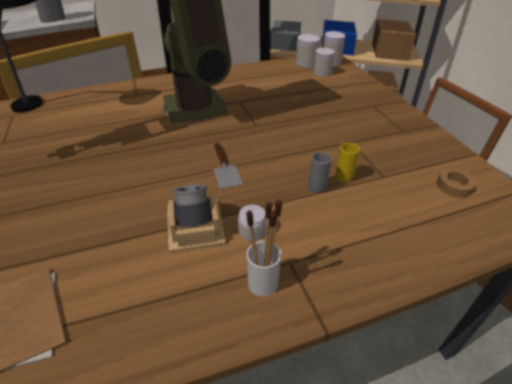

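View pics/side.png

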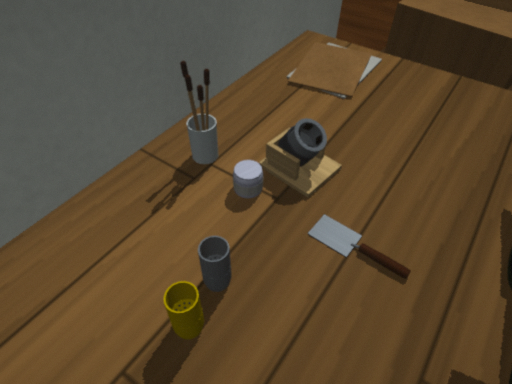

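The scene view shows the steel pot at (320,172), the yellow decoy at (347,160), the caddy at (195,215), the tin at (252,220) and the jar at (264,265). In the side view the pot is at (214,262), and the collar mouth at (308,140) faces the camera side, towards the robot.

Run:
```python
from h import *
from scipy.optimize import least_squares
D={n:np.load(n+'.npz') for n in['scene','side']}
def box(n,u0,u1,v0,v1):
    W=D[n]['W'][v0:v1,u0:u1].reshape(-1,3); im=D[n]['im'][v0:v1,u0:u1].reshape(-1,3); ok=~np.isnan(W[:,0]); return W[ok],im[ok].astype(int)
# objects: cylinder fits
def cyl(P,r):
    s=least_squares(lambda c:np.hypot(P[:,0]-c[0],P[:,1]-c[1])-r,P[:,:2].mean(0),loss='soft_l1',f_scale=.002); return s.x,np.median(abs(s.fun)),len(P)
B={'pot':((305,334,148,196),(196,234,234,296),.026,.1),'yellow':((334,360,140,185),(163,206,280,340),.026,.1),'tin':((236,268,203,242),(230,266,158,200),.033,.055),'jar':((245,284,240,296),(187,220,112,166),.034,.095)}
for k,(a,b,r,h) in B.items():
    for n,q in(('scene',a),('side',b)):
        P,c=box(n,*q); m=(P[:,2]>.012)&(P[:,2]<h-.008); 
        print(k,n,'maxz',np.percentile(P[:,2],[97,99.5]).round(3),*cyl(P[m],r))
for n,q in(('scene',(165,226,180,250)),('side',(258,345,115,196))):
    P,c=box(n,*q); sat=c.max(1)-c.min(1); 
    m=(P[:,2]>.05)&(sat<25)
    Q=P[m]; print(n,'collar pts',len(Q),Q.min(0).round(3),Q.max(0).round(3),Q.mean(0).round(3))
    m2=(abs(P[:,2]-.014)<.004); print(' base',P[m2].min(0).round(3),P[m2].max(0).round(3),cv2.minAreaRect(P[m2][:,:2].astype(np.float32)))
    np.savez('col_%s.npz'%n,P=P,c=c)
```

```text
pot scene maxz [0.104 0.106] [0.57810936 0.21806114] 0.0008288162078136461 526
pot side maxz [0.105 0.106] [0.5751624 0.2173392] 0.0014291525391194587 1080
yellow scene maxz [0.104 0.106] [0.56232759 0.3108761 ] 0.0010008405001977957 490
yellow side maxz [0.105 0.106] [0.5591638  0.31107732] 0.0017941096194777784 1278
tin scene maxz [0.213 0.22 ] [ 0.66952747 -0.00452426] 0.00048060952523072686 251
tin side maxz [0.061 0.062] [ 0.66764402 -0.00568008] 0.0006013083657189847 370
jar scene maxz [0.133 0.161] [ 0.81923067 -0.03266225] 0.0013240486720704284 998
jar side maxz [0.121 0.14 ] [ 0.81920453 -0.03437241] 0.0010352600654855437 803
scene collar pts 1357 [ 0.559 -0.176  0.051] [ 0.667 -0.087  0.129] [ 0.632 -0.135  0.092]
 base [ 0.528 -0.205  0.01 ] [ 0.692 -0.058  0.018] ((0.6097830533981323, -0.13201364874839783), (0.13013364374637604, 0.14890938997268677), 82.08628845214844)
side collar pts 1474 [ 0.556 -0.169  0.05 ] [ 0.67  -0.001  0.131] [ 0.604 -0.121  0.09 ]
 base [ 0.525 -0.192  0.01 ] [0.689 0.003 0.018] ((0.5887735486030579, -0.10135889053344727), (0.203680157661438, 0.12276048958301544), 39.638668060302734)
```

Run:
```python
from h import *
a=cv2.imread('pics/scene.png')[170:260,155:275]; b=cv2.imread('pics/side.png')[105:205,240:350]
cv2.imwrite('pics/crop.png',np.hstack([cv2.resize(a,(400,300)),cv2.resize(b,(400,300))]))
```

```text
(no output)
```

View pics/crop.png

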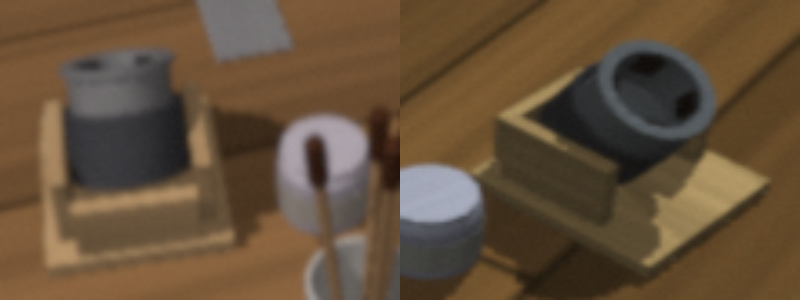

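The crop shows the sleeve's rim facing the robot side and standing about 30 mm proud of the tube. Its four black shoes are visible, and the mouth leans towards -x.

Run:
```python
from h import *
from scipy.optimize import least_squares
out={}
for n in ['scene','side']:
    d=np.load('col_%s.npz'%n); P,c=d['P'],d['c']; sat=c.max(1)-c.min(1)
    m=(P[:,2]>.045)&(sat<30)&(abs(P[:,1]+.132)<.06)
    Q=P[m]
    def fr(x):
        ps=np.radians(x[3]); t=np.radians(x[4]) 
        a=np.array([-np.sin(t)*np.cos(ps),-np.sin(t)*np.sin(ps),np.cos(t)]); v=Q-x[:3]; s=v@a; r=np.linalg.norm(v-s[:,None]*a,axis=1); return s,r
    def res(x):
        s,r=fr(x)
        ro=np.abs(r-.040); tu=np.abs(r-.042); rim=np.abs(s)+np.maximum(0,r-.04)+np.maximum(0,.03-r); inn=np.abs(r-.03)+np.maximum(0,s)
        return np.minimum.reduce([ro+np.maximum(0,s)+0*s,tu+np.maximum(0,s+.02),rim,inn])
    best=None
    for dx in(-.02,-.01,0,.01):
      for dz in(-.01,0,.01):
        s=least_squares(res,[.575+dx,-.127,.11+dz,-8,30],loss='soft_l1',f_scale=.002,x_scale=[.01,.01,.01,5,5])
        if best is None or s.cost<best.cost:best=s
    s,r=fr(best.x)
    print(n,best.x.round(4),best.cost,np.median(best.fun),len(Q), 'smax',np.percentile(s,[95,98,99.5]).round(4))
    h=(r>.031)&(r<.039); print(' rim face s pct',np.percentile(s[h],[5,25,50,75,95]).round(4),h.sum())
```

```text
scene [  0.5969  -0.1272   0.1141 -13.7231  24.5282] 0.0016754872466718026 0.000851971593419848 1376 smax [-0.0013  0.0007  0.0016]
 rim face s pct [-0.0459 -0.0299 -0.0196 -0.0074  0.0001] 534
side [ 0.5851 -0.1319  0.1179 26.5649 32.3277] 0.004713137258902839 0.0020907680950493276 1638 smax [-0.002   0.0004  0.0017]
 rim face s pct [-0.0859 -0.0474 -0.0252 -0.014  -0.0002] 792
```

Run:
```python
from h import *
from scipy.optimize import least_squares
for n in ['scene','side']:
    d=np.load('col_%s.npz'%n); P,c=d['P'],d['c']
    # cheeks/base orientation: wood top edges
    sat=c.max(1)-c.min(1)
    for ps in (-8,):
        t=np.radians(30);p=np.radians(ps)
        a=np.array([-np.sin(t)*np.cos(p),-np.sin(t)*np.sin(p),np.cos(t)]); e2=np.array([-np.sin(p),np.cos(p),0]); e1=np.cross(e2,a)
        Q=P[(P[:,2]>.05)&(sat<30)&(abs(P[:,1]+.132)<.06)]; L=np.c_[Q@e1,Q@e2,Q@a]
        h,e=np.histogram(L[:,2],bins=np.arange(L[:,2].min(),L[:,2].max()+.002,.002)); print(n,'s hist',list(zip(e.round(3),h))[-22:])
        top=e[-1]
        for lo,hi,r in((.006,.025,.04),(.035,.06,.042)):
            S=L[(L[:,2]<L[:,2].max()-lo)&(L[:,2]>L[:,2].max()-hi)]
            o=min((least_squares(lambda x:np.hypot(S[:,0]-x[0],S[:,1]-x[1])-r,S[:,:2].mean(0)+[k,0],loss='soft_l1',f_scale=.001) for k in(-.03,0,.03)),key=lambda o:o.cost)
            print(r,o.x.round(4),np.median(abs(o.fun)).round(4),len(S))
            m=o.x[0]*e1+o.x[1]*e2+a*(np.percentile(L[:,2],98)); print('  mouth',m.round(4))
```

```text
scene s hist [(np.float64(-0.249), np.int64(35)), (np.float64(-0.247), np.int64(32)), (np.float64(-0.245), np.int64(32)), (np.float64(-0.243), np.int64(32)), (np.float64(-0.241), np.int64(31)), (np.float64(-0.239), np.int64(56)), (np.float64(-0.237), np.int64(36)), (np.float64(-0.235), np.int64(29)), (np.float64(-0.233), np.int64(28)), (np.float64(-0.231), np.int64(26)), (np.float64(-0.229), np.int64(25)), (np.float64(-0.227), np.int64(27)), (np.float64(-0.225), np.int64(27)), (np.float64(-0.223), np.int64(27)), (np.float64(-0.221), np.int64(26)), (np.float64(-0.219), np.int64(34)), (np.float64(-0.217), np.int64(39)), (np.float64(-0.215), np.int64(33)), (np.float64(-0.213), np.int64(43)), (np.float64(-0.211), np.int64(52)), (np.float64(-0.209), np.int64(95)), (np.float64(-0.207), np.int64(25))]
0.04 [ 0.573  -0.0466] 0.0011 282
  mouth [ 0.5873 -0.1296  0.1074]
0.042 [ 0.5773 -0.0459] 0.0007 396
  mouth [ 0.5911 -0.1294  0.1096]
side s hist [(np.float64(-0.245), np.int64(34)), (np.float64(-0.243), np.int64(50)), (np.float64(-0.241), np.int64(47)), (np.float64(-0.239), np.int64(65)), (np.float64(-0.237), np.int64(112)), (np.float64(-0.235), np.int64(43)), (np.float64(-0.233), np.int64(30)), (np.float64(-0.231), np.int64(30)), (np.float64(-0.229), np.int64(26)), (np.float64(-0.227), np.int64(31)), (np.float64(-0.225), np.int64(36)), (np.float64(-0.223), np.int64(38)), (np.float64(-0.221), np.int64(31)), (np.float64(-0.219), np.int64(31)), (np.float64(-0.217), np.int64(30)), (np.float64(-0.215), np.int64(24)), (np.float64(-0.213), np.int64(16)), (np.float64(-0.211), np.int64(56)), (np.float64(-0.209), np.int64(82)), (np.float64(-0.207), np.int64(249)), (np.float64(-0.205), np.int64(84)), (np.float64(-0.203), np.int64(4))]
0.04 [ 0.5692 -0.0382] 0.0063 322
  mouth [ 0.5842 -0.1207  0.1074]
0.042 [ 0.5675 -0.0339] 0.0057 492
  mouth [ 0.5833 -0.1163  0.1065]
```

Call:
move_arm(
  steps=[
    [[0,0,-40,0,0,0,100],[0,0,-40,0,0,0,100],[0,0,-30,0,0,0,100]],
  ],
)

```text
time_s: 0.4
tcp_pos: [0.1695, -0.6277, 0.3023]
tcp_rot: [179.9, 0.0, 15.1]
contact_force: [0.1, -0.1, 1.1]
finger_gap: 0.995
finger_force: 0.0
```

Run:
```python
from h import *
from scipy.optimize import least_squares
for n in ['scene','side']:
    d=np.load('col_%s.npz'%n); P,c=d['P'],d['c']; sat=c.max(1)-c.min(1)
    t=np.radians(30);p=np.radians(-8)
    a=np.array([-np.sin(t)*np.cos(p),-np.sin(t)*np.sin(p),np.cos(t)])
    Q=P[(sat<45)&(P[:,2]>.06)&(abs(P[:,1]+.13)<.06)]; s=Q@a; pk=np.median(s[s>-.211]) 
    S=Q[abs(s-pk)<.003]
    for _ in range(4):
        ce=S.mean(0); nn=np.linalg.svd(S-ce)[2][2]; nn*=np.sign(nn[2]); S=Q[(abs((Q-ce)@nn)<.0015)]
    print(n,len(S),'normal',nn.round(3),'tilt',np.degrees(np.arccos(nn[2])),'az',np.degrees(np.arctan2(-nn[1],-nn[0])))
    e2=np.cross(a,[1,0,0]);e2/=np.linalg.norm(e2);e1=np.cross(e2,a)
    xy=np.c_[(S-ce)@e1,(S-ce)@e2]
    # annulus 30..40 fit
    o=min((least_squares(lambda x:(lambda r:np.maximum(0,r-.04)+np.maximum(0,.03-r))(np.hypot(*(xy-x).T)),[i,j]) for i in(-.01,0,.01) for j in(-.01,0,.01)),key=lambda o:o.cost)
    m=ce+o.x[0]*e1+o.x[1]*e2; print(' mouth',m.round(4),o.cost,np.percentile(np.hypot(*(xy-o.x).T),[1,5,50,95,99]).round(4))
    # wood lateral edges in caddy y: from base
    B=P[(abs(P[:,2]-.014)<.004)&(sat>45)]
```

```text
scene 124 normal [-0.495  0.069  0.866] tilt 29.966182842824317 az -7.933330651516375
 mouth [ 0.5923 -0.1304  0.1097] 1.9515725868991195e-06 [0.0295 0.03   0.0356 0.04   0.0405]
side 326 normal [-0.496  0.069  0.865] tilt 30.07057163516239 az -7.944796780378208
 mouth [ 0.5897 -0.1291  0.1095] 1.107238099293055e-05 [0.0288 0.03   0.0351 0.0397 0.0408]
```

Both cameras agree on the mouth: about (0.591, -0.130, 0.110), tilt 30°, azimuth -7.9°. The pot is at (0.5766, 0.2177). Next I move above the pot.

Call:
move_arm(
  steps=[
    [[30.7,-35.5,0,0,0,0,80],[30.7,-35.5,0,0,0,0,80],[30.7,-35.5,0,0,0,0,80],[30.7,-35.5,0,0,0,0,80],[30.7,-35.5,0,0,0,0,80],[30.7,-35.5,0,0,0,0,80],[30.7,-35.5,0,0,0,0,80],[30.7,-35.5,0,0,0,0,80],[30.7,-35.5,0,0,0,0,80],[30.7,-35.5,0,0,0,0,80]],
  ],
)

```text
time_s: 1.4
tcp_pos: [0.3735, -0.2028, 0.2999]
tcp_rot: [-180.0, -0.0, 15.1]
contact_force: [0.5, -0.5, -1.0]
finger_gap: 0.8
finger_force: 0.0
```

Call:
move_arm(
  steps=[
    [[30.7,-35.5,0,0,0,0,80],[30.7,-35.5,0,0,0,0,80],[30.7,-35.5,0,0,0,0,80],[30.7,-35.5,0,0,0,0,80],[30.7,-35.5,0,0,0,0,80],[30.7,-35.5,0,0,0,0,80],[30.7,-35.5,0,0,0,0,80],[30.7,-35.5,0,0,0,0,80],[30.7,-35.5,0,0,0,0,80],[30.7,-35.5,0,0,0,0,80]],
  ],
)

```text
time_s: 2.4
tcp_pos: [0.5774, 0.22, 0.2996]
tcp_rot: [180.0, 0.0, 15.1]
contact_force: [0.2, -0.2, -1.5]
finger_gap: 0.801
finger_force: 0.0
```

Run:
```python
from h import *
s=telemetry.get_state(); print(s['time_s'],s['tcp_pos'],s['tcp_rot'],s['q'].round(1))
im,W=cloud('wrist'); cv2.imwrite('pics/w1.png',im)
from scipy.optimize import least_squares
P=W.reshape(-1,3); m=(abs(P[:,2]-.105)<.006)&(np.hypot(P[:,0]-.577,P[:,1]-.218)<.045); P=P[m]
print(len(P),P.mean(0),np.percentile(P[:,2],50))
if len(P)>20:
    o=least_squares(lambda x:(lambda r:np.maximum(0,r-.026)+np.maximum(0,.023-r))(np.hypot(P[:,0]-x[0],P[:,1]-x[1])),P[:,:2].mean(0)); print(o.x,o.cost)
```

```text
2.4 [0.57735377 0.21998059 0.29959859] [1.79990288e+02 4.68038203e-02 1.51385123e+01] [15.9  0.5 91.1 -0.  88.5 90.7]
281 [0.57710671 0.2179675  0.10404416] 0.10442519619413487
[0.57750082 0.21885022] 7.152671743851396e-07
```

Call:
move_arm(
  steps=[
    [[0,1,45,0,0,0,80],[0,0,45,0,0,0,80],[0,0,45,0,0,0,80],[0,0,40,0,0,0,80],[0,0,30,0,0,0,80],[0,0,23,0,0,0,80],[0,0,0,0,0,0,80]],
  ],
)

```text
time_s: 3.15
tcp_pos: [0.5736, 0.2159, 0.067]
tcp_rot: [180.0, 0.5, 15.1]
contact_force: [-0.3, 1.3, 0.2]
finger_gap: 0.803
finger_force: 0.0
```

Call:
move_arm(
  force=58,
  steps=[
    [[0,0,0,0,0,0,30],[0,0,0,0,0,0,30],[0,0,0,0,0,0,30],[0,0,0,0,0,0,30],[0,0,0,0,0,0,30],[0,0,0,0,0,0,30]],
  ],
)

```text
time_s: 3.75
tcp_pos: [0.5786, 0.2176, 0.0742]
tcp_rot: [-180.0, -0.2, 15.1]
contact_force: [0.7, 0.7, 5.9]
finger_gap: 0.532
finger_force: 58.0
```

```bash
cat >> h.py <<'E'
from scipy.optimize import least_squares
A=np.array([-.4952,.0691,.866])
def plan(p,R,pt,Rt,n):
    def end(x):
        q,S=p.copy(),R; d=Ro.from_rotvec(x[3:],degrees=True)
        for _ in range(n): q=q+S.apply(x[:3])/1000; S=S*d
        return q,S
    def f(x):
        q,S=end(x); return np.r_[(q-pt)*1000,(S.inv()*Rt).as_rotvec(degrees=True)]
    x=least_squares(f,np.r_[R.inv().apply(pt-p)*1000/n,(R.inv()*Rt).as_rotvec(degrees=True)/n]).x
    return x.round(2),f(x.round(1)).round(1)
def pose(s): return s['tcp_pos'],Ro.from_euler('xyz',s['tcp_rot'],degrees=True)
E
python3 - <<'E'
from h import *
s=telemetry.get_state(); p,R=pose(s); print(p,s['contact_force'],s['finger_gap'],s['q'])
p=np.array([.578,.2185,.2242]); R=Ro.from_euler('xyz',[180,0,15.1],degrees=True)
ax=np.cross(R.apply([0,0,1]),-A); Rt=Ro.from_rotvec(ax/np.linalg.norm(ax)*np.radians(30))*R
print(Rt.as_euler('xyz',degrees=True), Rt.apply([0,0,1]))
M=np.array([.591,-.1298,.1096])
pt=M+A*.1292   # 55 mm out
print(pt); print(plan(p,R,pt,Rt,10))
E
```

```text
[0.57857916 0.21755704 0.07417906] [0.65401763 0.74732819 5.87316454] 0.5322576535941241 [1.56264532e+01 8.59355725e+00 1.04531070e+02 1.32219739e-02
 6.66926998e+01 9.05075584e+01]
[167.2654022  -27.39376467  18.21569818] [ 0.49520213 -0.0691003  -0.8660254 ]
[ 0.52702016 -0.12087228  0.2214872 ]
(array([-13.82,  31.41,   0.18,  -1.17,   2.76,   0.  ]), array([ 0.1,  0.2,  0.1,  0.3, -0.4,  0. ]))
```

Call:
move_arm(
  steps=[
    [[0,0,-20,0,0,0,30],[0,0,-40,0,0,0,30],[0,0,-45,0,0,0,30],[0,0,-45,0,0,0,30],[0,0,0,0,0,0,30],[0,0,0,0,0,0,30]],
  ],
)

```text
time_s: 4.35
tcp_pos: [0.5775, 0.2171, 0.2227]
tcp_rot: [180.0, -0.1, 15.1]
contact_force: [-0.1, -1.2, -3.7]
finger_gap: 0.527
finger_force: 58.0
```

Run:
```python
from h import *
s=telemetry.get_state(); p,R=pose(s); print(p,s['tcp_rot'],s['contact_force'],s['finger_gap'],s['q'].round(1))
ax=np.cross([0,0,-1],-A); R0=Ro.from_euler('xyz',[180,0,15.1],degrees=True); Rt=Ro.from_rotvec(ax/np.linalg.norm(ax)*np.radians(30))*R0
M=np.array([.591,-.1298,.1096])
print(plan(p,R,M+A*.1292,Rt,12))
```

```text
[0.57751436 0.21705324 0.22269479] [ 1.79991656e+02 -6.97036629e-02  1.51152364e+01] [-0.05523198 -1.18733705 -3.67625829] 0.5269688236147914 [15.6  1.9 96.9 -0.  81.1 90.5]
(array([-11.42,  26.08,   0.03,  -0.98,   2.29,   0.  ]), array([ 0.1, -0.1,  1. ,  0.3, -0.1,  0.1]))
```

Call:
move_arm(
  steps=[
    [[-11.4,26.1,0,-0.98,2.29,0,30],[-11.4,26.1,0,-0.98,2.29,0,30],[-11.4,26.1,0,-0.98,2.29,0,30],[-11.4,26.1,0,-0.98,2.29,0,30],[-11.4,26.1,0,-0.98,2.29,0,30],[-11.4,26.1,0,-0.98,2.29,0,30]],
  ],
)

```text
time_s: 4.95
tcp_pos: [0.5496, 0.047, 0.2174]
tcp_rot: [174.1, -13.4, 15.8]
contact_force: [0.3, -0.8, -2.6]
finger_gap: 0.53
finger_force: 58.0
```

Call:
move_arm(
  steps=[
    [[-11.4,26.1,0,-0.98,2.29,0,30],[-11.4,26.1,0,-0.98,2.29,0,30],[-11.4,26.1,0,-0.98,2.29,0,30],[-11.4,26.1,0,-0.98,2.29,0,30],[-11.4,26.1,0,-0.98,2.29,0,30],[-11.4,26.1,0,-0.98,2.29,0,30],[0,0,0,0,0,0,30],[0,0,0,0,0,0,30]],
  ],
)

```text
time_s: 5.75
tcp_pos: [0.5251, -0.1209, 0.2176]
tcp_rot: [167.5, -27.0, 18.0]
contact_force: [0.1, 0.8, -2.9]
finger_gap: 0.528
finger_force: 58.0
```

Run:
```python
from h import *
s=telemetry.get_state(); p,R=pose(s); print(p,s['tcp_rot'],R.apply([0,0,1]),s['contact_force'],s['q'].round(1))
M=np.array([.591,-.1298,.1096]);print('off axis mm',R.inv().apply(M-p)*1000)
for n in('side','scene'):
    im,W=cloud(n); cv2.imwrite('pics/pre_%s.png'%n,im); P=W.reshape(-1,3); c=im.reshape(-1,3).astype(int); ok=~np.isnan(P[:,0]); P=P[ok];c=c[ok]
    L=R.inv().apply(P-p)*1000; sat=c.max(1)-c.min(1)
    Q=L[(np.hypot(L[:,0],L[:,1])<36)&(L[:,2]>8)&(L[:,2]<52)&(sat<40)]
    o=least_squares(lambda x:np.hypot(Q[:,0]-x[0]-x[2]*(Q[:,2]-30),Q[:,1]-x[1]-x[3]*(Q[:,2]-30))-26,[0,0,0,0],loss='soft_l1'); print(n,len(Q),'pot off mm',o.x[:2],'slope deg',np.degrees(o.x[2:]),np.median(abs(o.fun)))
    S=L[(np.hypot(L[:,0],L[:,1])<48)&(abs(L[:,2]-129)<6)&(sat<45)]
    if len(S)>40:
        for _ in range(4):
            z=np.median(S[:,2]); S=S[abs(S[:,2]-z)<2]
        fc=lambda x:(lambda r:np.maximum(0,r-40)+np.maximum(0,30-r))(np.hypot(S[:,0]-x[0],S[:,1]-x[1]))
        o=min((least_squares(fc,[i,j]) for i in(-8,0,8) for j in(-8,0,8)),key=lambda o:o.cost); print('  mouth',len(S),o.x,z,o.cost)
    F=L[(np.hypot(L[:,0],L[:,1])<30)&(sat<40)&(L[:,2]>50)&(L[:,2]<95)]; print('  foot z',np.percentile(F[:,2],[90,98,100]))
```

```text
[ 0.52510749 -0.1208711   0.21757058] [167.54729779 -26.98394838  17.98615837] [ 0.48799907 -0.06828262 -0.87016917] [ 0.05285977  0.81914331 -2.89423031] [-23.  -29.4 127.1   9.1  54.   48.5]
off axis mm [  4.40186776   1.55118619 126.717838  ]
side 445 pot off mm [-5.08198324  0.5226961 ] slope deg [-2.27778232 -0.9605417 ] 0.48413613349762485
  mouth 315 [3.66927148 0.7467096 ] 126.2612457960956 26.92339048390225
  foot z [69.8790001  72.55372377 73.56936889]
scene 456 pot off mm [-3.06589804  0.15637032] slope deg [-1.73518269 -0.25214907] 0.7254202482030383
  mouth 110 [6.56984246 2.54218727] 128.65755049076228 1.736230736178557
  foot z [71.5843034  73.50221901 74.75138417]
```

View pics/pre_side.png

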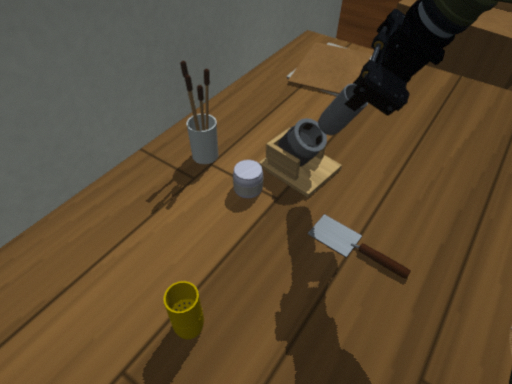

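The side view shows the pot held at about (343,108), pitched slightly in the grip, above the collar at (308,138). I'll check the pot's offset in the hand with the wrist camera.

Run:
```python
from h import *
s=telemetry.get_state(); p,R=pose(s); print(s['time_s'],p)
im,W=cloud('wrist'); P=W.reshape(-1,3); c=im.reshape(-1,3); ok=~np.isnan(P[:,0])
L=R.inv().apply(P[ok]-p)*1000
cp=cams.camera_params('wrist'); Rc=Ro.from_rotvec(np.ravel(cp['rvec'])); print('cam in tool',R.inv().apply(-Rc.inv().apply(np.ravel(cp['tvec']))-p)*1000)
S=L[(np.hypot(L[:,0],L[:,1])<36)&(L[:,2]>-45)&(L[:,2]<80)]
print(len(S)); print(np.histogram(S[:,2],bins=np.arange(-45,81,5)))
Q=S[(S[:,2]>0)&(S[:,2]<52)]
if len(Q)>50:
    o=least_squares(lambda x:np.hypot(Q[:,0]-x[0]-x[2]*(Q[:,2]-30),Q[:,1]-x[1]-x[3]*(Q[:,2]-30))-26,[0,0,0,0],loss='soft_l1');print(o.x[:2],np.degrees(o.x[2:]),np.median(abs(o.fun)))
S2=L[(np.hypot(L[:,0]-5,L[:,1])<48)&(abs(L[:,2]-128)<6)]; print('mouth pts',len(S2), S2.mean(0))
np.save('wl.npy',S)
T=cv2.imread('pics/w1.png'); cv2.imwrite('pics/w2.png',np.hstack([cv2.resize(im,(400,300)),cv2.resize(T,(400,300))]))
```

```text
5.85 [ 0.52639947 -0.12007024  0.21952116]
cam in tool [  80.96366476   -0.64622339 -195.00243227]
6661
(array([ 181,  164,  715,  752,  462,  390,  374,  343,  310,  297,  280,
        255,  245, 1532,   68,   59,   61,   50,   54,   53,   16,    0,
          0,    0,    0]), array([-45, -40, -35, -30, -25, -20, -15, -10,  -5,   0,   5,  10,  15,
        20,  25,  30,  35,  40,  45,  50,  55,  60,  65,  70,  75,  80]))
[11.47486436 10.16153841] [29.25770856 30.36777642] 4.434453857733004
mouth pts 1279 [ 17.31709442   0.84430464 127.8075502 ]
```

View pics/w2.png

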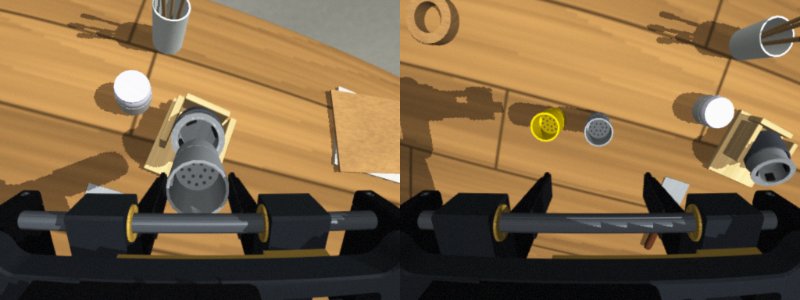

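The wrist view shows the rim at (197,190), the strainer plate, and the collar mouth at (200,130). That is enough to measure everything relative to one camera.

```bash
cat > m.py <<'E'
from h import *
def planefit(Q,z0,ax,t=1.2):
    for k in range(6):
        S=Q[abs((Q-z0)@ax)<(3 if k<2 else t)]
        z0=S.mean(0); n=np.linalg.svd(S-z0)[2][2]; ax=n*np.sign(n[2])
    return S,z0,ax
def ann(S,ax,ri,ro,x0):
    f=lambda x:(lambda v:(lambda r:np.maximum(0,r-ro)+np.maximum(0,ri-r))(np.linalg.norm(v-np.outer(v@ax,ax),axis=1)))(S-np.array([x[0],x[1],x0[2]-((x-x0[:2])@ax[:2])/ax[2]]))
    o=min((least_squares(f,np.array(x0[:2])+[i,j]) for i in(-4,0,4) for j in(-4,0,4)),key=lambda o:o.cost)
    x=o.x; return np.array([x[0],x[1],x0[2]-((x-x0[:2])@ax[:2])/ax[2]]),o.cost/len(S)
def measure(save=None,mz=128,mx=5):
    s=telemetry.get_state(); p,R=pose(s)
    im,W=cloud('wrist')
    if save: cv2.imwrite(save,im)
    P=W.reshape(-1,3); c=im.reshape(-1,3).astype(int); ok=~np.isnan(P[:,0]); L=R.inv().apply(P[ok]-p)*1000; sat=(c.max(1)-c.min(1))[ok]
    r=np.hypot(L[:,0],L[:,1]); z=np.array([0,0,1.])
    Q=L[(r<20)&(abs(L[:,2]-22)<6)]; S,ce,n=planefit(Q,np.array([0,0,np.median(Q[:,2])]),z); print('strainer',len(S),ce.round(1),'normal deg',np.degrees(n[:2]).round(2))
    Q=L[(r<31)&(abs(L[:,2]+31)<5)&(abs(L[:,1])<24)]; h,e=np.histogram(Q[:,2],bins=np.arange(-36,-25,.5)); zr=e[h.argmax()]+.25
    S2=Q[abs((Q-[0,0,zr])@n)<1.5]; c2,co=ann(S2,n,23,26,np.array([S2[:,0].mean(),S2[:,1].mean(),zr])); print('rim',len(S2),c2.round(2),round(co,3),'zmode',zr)
    Q=L[(np.hypot(L[:,0]-mx,L[:,1])<45)&(abs(L[:,2]-mz)<6)&(sat<45)]
    if len(Q)<100: print('no mouth');return
    S3,ce3,n3=planefit(Q,np.array([mx,0,np.median(Q[:,2])]),z); c3,co=ann(S3,n3,30,40,np.array([mx,0,ce3[2]-(np.array([mx,0])-ce3[:2])@n3[:2]/n3[2]])); print('mouth',len(S3),c3.round(2),round(co,3),'normal deg',np.degrees(n3[:2]).round(2))
    foot=c2+105*n; print('foot',foot.round(1)); v=foot-c3; print('foot vs mouth axis: lateral',(v-(v@n3)*n3).round(2),'depth',(v@n3).round(2),'turn needed (deg about x,y)',np.degrees(np.cross(n,n3)).round(2))
    print(s['tcp_pos'],s['contact_force'].round(1), 'axial N',(-R.apply(z)@s['contact_force']).round(1),'q6',s['q'][5].round(1),s['time_s'])
if __name__=='__main__':
    measure()
E
python3 m.py
```

```text
strainer 902 [-7.6 -0.2 21.9] normal deg [-2.98 -0.56]
rim 819 [ -0.92  -0.61 -30.57] 0.002 zmode -30.25
mouth 992 [ 1.5900e+00 -6.0000e-02  1.2777e+02] 0.0 normal deg [0.33 0.11]
foot [-6.4 -1.6 74.3]
foot vs mouth axis: lateral [-7.67 -1.47  0.05] depth -53.53 turn needed (deg about x,y) [-0.68  3.31 -0.  ]
[ 0.52678851 -0.11993788  0.2202169 ] [ 0.4  0.1 -1.3] axial N -1.4 q6 48.5 5.9
```

Call:
move_arm(
  steps=[
    [[3.4,0.5,0,-0.68,3.31,0,30],[-1.0,-0.2,20,0,0,0,30],[-0.7,-0.1,13,0,0,0,30],[0,0,0,0,0,0,30],[0,0,0,0,0,0,30]],
  ],
)

```text
time_s: 6.45
tcp_pos: [0.5466, -0.1223, 0.1943]
tcp_rot: [166.2, -30.4, 19.1]
contact_force: [-0.8, -0.1, -2.3]
finger_gap: 0.532
finger_force: 58.0
```

```bash
python3 -c "
from m import *
measure(mz=94,mx=-2)
measure(mz=94,mx=-2)"
```

```text
strainer 902 [-7.6 -0.2 21.9] normal deg [-3.08 -0.85]
rim 756 [ -0.92  -0.6  -30.05] 0.003 zmode -29.75
mouth 1091 [-8.43 -2.57 94.93] 0.0 normal deg [-3.03 -0.61]
foot [-6.6 -2.2 74.8]
foot vs mouth axis: lateral [0.8  0.2  0.04] depth -20.22 turn needed (deg about x,y) [-0.24  0.05 -0.01]
[ 0.54658084 -0.12226031  0.19426589] [-0.8 -0.1 -2.3] axial N -1.5 q6 45.6 6.45
strainer 892 [-7.7 -0.1 21.9] normal deg [-2.69 -0.32]
rim 757 [ -1.01  -0.64 -30.05] 0.003 zmode -29.75
mouth 1080 [-9.08 -3.26 95.44] 0.0 normal deg [-3.25 -0.65]
foot [-5.9 -1.2 74.8]
foot vs mouth axis: lateral [1.97 1.8  0.13] depth -20.77 turn needed (deg about x,y) [ 0.33 -0.56  0.01]
[ 0.54686413 -0.12256631  0.19517593] [-0.1 -0.3 -2.6] axial N -2.1 q6 45.6 6.5
```

Call:
move_arm(
  steps=[
    [[-1.5,-0.9,10,0,0,0,30],[-0.5,-0.1,10,0,0,0,30],[-0.2,0,4,0,0,0,30],[0,0,0,0,0,0,30],[0,0,0,0,0,0,30]],
  ],
)

```text
time_s: 7.05
tcp_pos: [0.5576, -0.1241, 0.1731]
tcp_rot: [166.2, -30.5, 19.1]
contact_force: [0.2, 0.0, -2.1]
finger_gap: 0.527
finger_force: 58.0
```

```bash
python3 -c "
from m import *
measure(mz=71,mx=-8);measure(mz=71,mx=-8)"
```

```text
strainer 905 [-7.7 -0.1 21.9] normal deg [-2.96 -0.71]
rim 767 [ -1.03  -0.6  -30.07] 0.002 zmode -29.75
mouth 1317 [-6.01 -2.14 71.08] 0.0 normal deg [-3.11 -0.66]
foot [-6.5 -1.9 74.8]
foot vs mouth axis: lateral [-0.24  0.29 -0.01] depth 3.71 turn needed (deg about x,y) [-0.05 -0.15 -0.  ]
[ 0.5575734  -0.12407993  0.17307218] [ 0.2  0.  -2.1] axial N -1.9 q6 45.3 7.05
strainer 904 [-7.6 -0.2 21.9] normal deg [-3.13 -0.46]
rim 762 [ -1.    -0.61 -30.07] 0.002 zmode -29.75
mouth 1277 [-6.34 -2.51 71.34] 0.0 normal deg [-3.17 -0.66]
foot [-6.7 -1.4 74.8]
foot vs mouth axis: lateral [-0.2  1.1  0. ] depth 3.43 turn needed (deg about x,y) [ 0.21 -0.05  0.01]
[ 0.55769739 -0.12412956  0.17349824] [-0.6  0.3 -1.7] axial N -1.1 q6 45.3 7.1
```

Call:
move_arm(
  steps=[
    [[-0.15,-0.4,3,0,0,0,30],[-0.15,-0.1,3,0,0,0,30],[-0.15,0,3,0,0,0,30],[0,0,0,0,0,0,30]],
  ],
)

```text
time_s: 7.55
tcp_pos: [0.5618, -0.1242, 0.1648]
tcp_rot: [166.2, -30.4, 19.1]
contact_force: [0.1, 0.1, -2.9]
finger_gap: 0.526
finger_force: 58.0
```

Call:
move_arm(
  steps=[
    [[0.03,-0.39,1.4,0.43,0.08,-8,30],[0.03,-0.39,1.4,0.43,0.08,-8,30],[0.03,-0.39,1.4,0.43,0.08,-8,30]],
  ],
)

```text
time_s: 7.85
tcp_pos: [0.5637, -0.1232, 0.1614]
tcp_rot: [155.8, -22.6, 44.9]
contact_force: [-1.5, 1.6, -2.3]
finger_gap: 0.525
finger_force: 58.0
```

```bash
python3 -c "
from m import *
measure('pics/w3.png',mz=59,mx=-5)"
```

```text
strainer 924 [-7.7 -0.2 21.9] normal deg [-2.5  -0.42]
rim 787 [ -0.7   -0.45 -30.01] 0.003 zmode -29.75
mouth 1428 [-5.31 -1.16 58.19] 0.0 normal deg [-2.95 -0.66]
foot [-5.3 -1.2 74.9]
foot vs mouth axis: lateral [0.89 0.14 0.05] depth 16.68 turn needed (deg about x,y) [ 0.24 -0.45  0.01]
[ 0.56373631 -0.12316732  0.16136712] [-1.5  1.6 -2.3] axial N -1.1 q6 19.0 7.85
```

Call:
move_arm(
  steps=[
    [[0.04,-0.38,1.1,0.43,0.08,-8,30],[0.04,-0.38,1.1,0.43,0.08,-8,30],[0.04,-0.38,1.1,0.43,0.08,-8,30],[0.04,-0.38,1.1,0.43,0.08,-8,30]],
  ],
)

```text
time_s: 8.3
tcp_pos: [0.5649, -0.1223, 0.1572]
tcp_rot: [149.6, -8.0, 74.3]
contact_force: [-5.8, 1.3, 2.2]
finger_gap: 0.526
finger_force: 58.0
```

```bash
python3 -c "
from m import *
measure(mz=54,mx=-5)"
```

```text
strainer 936 [-7.5  0.  21.8] normal deg [-2.81 -0.51]
rim 758 [-6.200e-01 -1.000e-02 -3.004e+01] 0.003 zmode -29.75
mouth 1439 [-6.23 -1.1  56.4 ] 0.033 normal deg [-3.01 -0.62]
foot [-5.8 -0.9 74.8]
foot vs mouth axis: lateral [1.42 0.35 0.08] depth 18.37 turn needed (deg about x,y) [ 0.11 -0.19  0.  ]
[ 0.56487762 -0.12227502  0.15722677] [-5.8  1.3  2.2] axial N 4.9 q6 -13.9 8.3
```

Call:
move_arm(
  steps=[
    [[-0.16,-0.38,1.0,0.43,0.08,-8,30],[-0.16,-0.38,1.0,0.43,0.08,-8,30],[-0.06,-0.38,1.0,0.43,0.08,-8,30]],
  ],
)

```text
time_s: 8.65
tcp_pos: [0.5654, -0.1231, 0.1545]
tcp_rot: [150.2, 4.0, 95.1]
contact_force: [-7.4, 0.0, 3.2]
finger_gap: 0.529
finger_force: 58.1
```

```bash
python3 -c "
from m import *
measure(mz=53,mx=-5)"
```

```text
strainer 912 [-7.5  0.1 21.9] normal deg [-2.13 -0.6 ]
rim 817 [ -0.64   0.32 -30.96] 0.002 zmode -30.75
mouth 1482 [-5.55 -0.88 55.07] 0.067 normal deg [-2.89 -0.53]
foot [-4.5 -0.8 74. ]
foot vs mouth axis: lateral [1.95 0.27 0.1 ] depth 18.82 turn needed (deg about x,y) [-0.07 -0.76 -0.01]
[ 0.56540077 -0.12306431  0.15451187] [-7.4  0.   3.2] axial N 6.5 q6 -37.5 8.65
```

Call:
move_arm(
  steps=[
    [[-0.16,-0.38,1.0,0.43,0.08,-8,30],[-0.06,-0.38,1.0,0.43,0.08,-8,30],[-0.06,-0.38,0.8,0.43,0.08,-8,30],[-0.06,-0.38,0.6,0.43,0.08,-8,30]],
  ],
)

```text
time_s: 9.1
tcp_pos: [0.5668, -0.1248, 0.1523]
tcp_rot: [157.7, 18.3, 124.4]
contact_force: [-6.7, -2.1, 5.3]
finger_gap: 0.524
finger_force: 58.1
```

```bash
python3 -c "
from m import *
measure(mz=52,mx=-5)"
```

```text
strainer 871 [-7.9  0.3 22. ] normal deg [-1.21 -0.74]
rim 841 [ -0.95   0.57 -30.87] 0.002 zmode -30.75
mouth 1551 [-3.73 -0.78 53.08] 0.092 normal deg [-2.79 -0.54]
foot [-3.2 -0.8 74.1]
foot vs mouth axis: lateral [1.58 0.2  0.08] depth 20.97 turn needed (deg about x,y) [-0.2  -1.58 -0.02]
[ 0.56680538 -0.12484969  0.15233231] [-6.7 -2.1  5.3] axial N 7.8 q6 -67.7 9.1
```

Call:
move_arm(
  steps=[
    [[-0.1,-0.25,1.2,0.2,-0.32,-8,30],[-0.1,-0.25,1.2,0.2,-0.32,-8,30],[-0.1,-0.25,1.0,0.2,-0.32,-8,30],[-0.1,-0.25,1.0,0.2,-0.32,-8,30]],
  ],
)

```text
time_s: 9.55
tcp_pos: [0.5699, -0.1263, 0.1501]
tcp_rot: [171.9, 28.4, 157.6]
contact_force: [-5.7, -0.7, 6.5]
finger_gap: 0.529
finger_force: 58.0
```

```bash
python3 -c "
from m import *
measure(mz=50,mx=-3)"
```

```text
strainer 792 [-8.5  0.2 22.3] normal deg [ 2.39 -0.6 ]
rim 794 [ -1.41   0.82 -31.  ] 0.003 zmode -31.25
mouth 1636 [ 0.11 -0.33 50.  ] 0.12 normal deg [-0.82 -0.84]
foot [ 3.  -0.3 73.9]
foot vs mouth axis: lateral [3.2  0.39 0.05] depth 23.85 turn needed (deg about x,y) [ 0.23 -3.21 -0.04]
[ 0.56993951 -0.12630026  0.15011459] [-5.7 -0.7  6.5] axial N 8.4 q6 -97.9 9.55
```

Call:
move_arm(
  steps=[
    [[0.2,0,1.5,-0.33,-0.7,-8,30],[0.2,0,1.2,-0.33,-0.7,-8,30],[0.2,0,1.0,-0.33,-0.7,-8,30],[0.2,0,1.0,-0.33,-0.7,-8,30]],
  ],
)

```text
time_s: 10.0
tcp_pos: [0.572, -0.1262, 0.1462]
tcp_rot: [-170.6, 31.0, -165.3]
contact_force: [-5.5, 0.1, 6.4]
finger_gap: 0.529
finger_force: 58.0
```

```bash
python3 -c "
from m import *
measure(mz=47,mx=0)"
```

```text
strainer 731 [-9.   0.3 22.7] normal deg [ 4.5  -0.57]
rim 542 [ -2.     0.73 -31.79] 0.001 zmode -32.25
mouth 1746 [ 2.58  0.06 45.51] 0.131 normal deg [ 2.93 -1.68]
foot [ 6.3 -0.3 72.9]
foot vs mouth axis: lateral [ 2.27  0.43 -0.1 ] depth 27.52 turn needed (deg about x,y) [ 1.11 -1.58 -0.1 ]
[ 0.57201627 -0.12617929  0.14618051] [-5.5  0.1  6.4] axial N 8.4 q6 -134.8 10.0
```

Call:
move_arm(
  steps=[
    [[0.14,-0.08,1.2,0.9,-0.48,8,30],[0.14,-0.08,1.2,0.9,-0.48,8,30],[0.14,-0.08,1.2,0.9,-0.48,8,30],[0.14,-0.08,1.0,0.9,-0.48,8,30]],
  ],
)

```text
time_s: 10.45
tcp_pos: [0.5735, -0.1262, 0.1415]
tcp_rot: [172.1, 33.4, 156.2]
contact_force: [-5.6, 1.7, 6.4]
finger_gap: 0.528
finger_force: 58.0
```

```bash
python3 -c "
from m import *
measure(mz=43,mx=3)"
```

```text
strainer 748 [-8.7  0.2 22.7] normal deg [ 4.51 -0.81]
rim 263 [ -1.55   0.84 -32.24] 0.002 zmode -32.75
mouth 1771 [ 2.45  0.22 40.77] 0.135 normal deg [4.24 0.02]
foot [ 6.7 -0.6 72.4]
foot vs mouth axis: lateral [ 1.9  -0.88 -0.14] depth 31.88 turn needed (deg about x,y) [-0.83 -0.27  0.06]
[ 0.57353861 -0.12615637  0.14145538] [-5.6  1.7  6.4] axial N 8.5 q6 -96.4 10.45
```

Call:
move_arm(
  steps=[
    [[0.1,-0.05,1.2,0.45,-0.15,8,30],[0.1,-0.05,1.2,0.45,-0.15,8,30],[0.1,-0.05,1.2,0.45,-0.15,8,30],[0.1,-0.05,1.2,0.45,-0.15,8,30]],
  ],
)

```text
time_s: 10.9
tcp_pos: [0.5756, -0.1267, 0.1369]
tcp_rot: [156.2, 24.8, 120.8]
contact_force: [-7.3, -0.2, 4.9]
finger_gap: 0.531
finger_force: 58.0
```

```bash
python3 -c "
from m import *
measure(mz=37,mx=3)"
```

```text
strainer 768 [-8.5  0.1 22.7] normal deg [ 4.65 -0.75]
rim 500 [ -1.18   0.62 -31.87] 0.001 zmode -32.25
mouth 1836 [ 2.2  -0.31 35.76] 0.102 normal deg [ 4.57 -0.71]
foot [ 7.3 -0.8 72.8]
foot vs mouth axis: lateral [ 2.17  0.02 -0.17] depth 37.3 turn needed (deg about x,y) [-0.04 -0.08  0.  ]
[ 0.57558011 -0.12666481  0.13688566] [-7.3 -0.2  4.9] axial N 8.0 q6 -59.7 10.9
```

Call:
move_arm(
  steps=[
    [[0.0,-0.05,1.2,0.65,-0.1,8,30],[0.0,-0.05,1.2,0.65,-0.1,8,30],[0.0,-0.05,1.1,0.65,-0.1,8,30]],
  ],
)

```text
time_s: 11.25
tcp_pos: [0.5772, -0.1271, 0.1337]
tcp_rot: [150.4, 14.2, 97.9]
contact_force: [-7.9, 0.1, 6.0]
finger_gap: 0.527
finger_force: 58.0
```

```bash
python3 -c "
from m import *
measure(mz=33,mx=3)"
```

```text
strainer 778 [-8.5  0.3 22.7] normal deg [ 4.75 -0.84]
rim 496 [ -0.94   0.38 -31.87] 0.001 zmode -32.25
mouth 1880 [ 1.85 -0.22 32.06] 0.127 normal deg [ 4.55 -0.59]
foot [ 7.8 -1.2 72.8]
foot vs mouth axis: lateral [ 2.65 -0.52 -0.22] depth 41.05 turn needed (deg about x,y) [-0.25 -0.2   0.02]
[ 0.57721642 -0.12705654  0.13365151] [-7.9  0.1  6. ] axial N 9.1 q6 -31.8 11.25
```

Call:
move_arm(
  steps=[
    [[0.05,-0.05,1.0,0.65,-0.1,8,30],[0.05,-0.05,0.8,0.65,-0.1,8,30],[0.05,-0.05,0.5,0.65,-0.1,8,30]],
  ],
)

```text
time_s: 11.6
tcp_pos: [0.5782, -0.1273, 0.132]
tcp_rot: [149.4, 2.3, 76.8]
contact_force: [-9.2, 0.7, 9.2]
finger_gap: 0.533
finger_force: 58.0
```

```bash
python3 -c "
from m import *
measure(mz=31,mx=3)"
```

```text
strainer 782 [-8.5 -0.1 22.8] normal deg [ 4.9  -0.79]
rim 508 [ -1.02   0.04 -31.89] 0.001 zmode -32.25
mouth 1886 [ 1.99 -0.66 32.01] 0.101 normal deg [ 4.58 -0.59]
foot [ 8.  -1.4 72.7]
foot vs mouth axis: lateral [ 2.69 -0.32 -0.22] depth 41.06 turn needed (deg about x,y) [-0.2  -0.32  0.01]
[ 0.57823959 -0.1273206   0.13196311] [-9.2  0.7  9.2] axial N 12.5 q6 -5.7 11.6
```

Call:
move_arm(
  steps=[
    [[0.02,-0.05,0.3,0.65,-0.1,8,30],[0.02,-0.05,0,0.65,-0.1,8,30],[0.02,-0.05,0,0.65,-0.1,8,30],[-0.16,0.02,-2,0,0,0,30],[-0.16,0.02,-2,0,0,0,30],[-0.12,0.02,-1.5,0,0,0,30],[0,0,0,0,0,0,30],[0,0,0,0,0,0,30]],
  ],
)

```text
time_s: 12.45
tcp_pos: [0.5758, -0.1268, 0.1353]
tcp_rot: [152.6, -9.2, 55.9]
contact_force: [-0.7, -1.3, 4.6]
finger_gap: 0.528
finger_force: 58.0
```

```bash
python3 -c "
from m import *
measure(mz=31,mx=3);measure('pics/w4.png',mz=31,mx=3)"
```

```text
strainer 789 [-8.5 -0.2 22.8] normal deg [ 4.84 -0.7 ]
rim 451 [ -0.9   -0.22 -31.99] 0.001 zmode -32.25
mouth 1867 [ 1.78 -0.47 32.13] 0.108 normal deg [ 4.6  -0.67]
foot [ 8.  -1.5 72.6]
foot vs mouth axis: lateral [ 2.9  -0.55 -0.24] depth 40.88 turn needed (deg about x,y) [-0.03 -0.24 -0.  ]
[ 0.57584026 -0.12682954  0.1352575 ] [-0.7 -1.3  4.6] axial N 4.2 q6 18.1 12.45
strainer 784 [-8.5 -0.3 22.8] normal deg [ 4.5  -0.75]
rim 462 [ -0.95  -0.22 -31.9 ] 0.001 zmode -32.25
mouth 1861 [ 1.96 -0.42 32.11] 0.094 normal deg [ 4.53 -0.66]
foot [ 7.3 -1.6 72.8]
foot vs mouth axis: lateral [ 2.08 -0.7  -0.17] depth 40.96 turn needed (deg about x,y) [-0.09  0.03  0.01]
[ 0.57586652 -0.12681469  0.13521128] [ 0.2 -0.9  5. ] axial N 4.2 q6 18.1 12.5
```

Call:
move_arm(
  steps=[
    [[-0.15,0.02,-1.8,0,0,0,30],[0,0,0,0,0,0,30],[0,0,0,0,0,0,60],[0,0,0,0,0,0,90],[0,0,0,0,0,0,90],[0,0,0,0,0,0,90],[0,0,0,0,0,0,90]],
  ],
)

```text
time_s: 13.25
tcp_pos: [0.5722, -0.1256, 0.133]
tcp_rot: [153.0, -9.1, 55.9]
contact_force: [-0.2, -0.6, 0.1]
finger_gap: 0.869
finger_force: 0.0
```

```bash
python3 -c "
from m import *
measure(mz=34,mx=3);measure(mz=34,mx=3)"
```

```text
strainer 769 [-7.4  2.7 20.5] normal deg [ 4.84 -0.22]
rim 478 [ -0.04   4.07 -33.8 ] 0.002 zmode -34.25
mouth 1072 [ 2.24  4.2  29.94] 0.091 normal deg [ 3.4  -0.15]
foot [ 8.8  3.7 70.8]
foot vs mouth axis: lateral [ 4.14 -0.41 -0.25] depth 41.21 turn needed (deg about x,y) [-0.07 -1.44  0.  ]
[ 0.57223063 -0.12555574  0.1329832 ] [-0.2 -0.6  0.1] axial N 0.1 q6 18.1 13.25
strainer 777 [-7.5  2.2 20.7] normal deg [ 4.76 -0.43]
rim 613 [ -0.07   3.57 -33.21] 0.002 zmode -33.75
mouth 1142 [ 2.09  3.7  30.13] 0.089 normal deg [ 3.46 -0.15]
foot [ 8.7  2.8 71.4]
foot vs mouth axis: lateral [ 4.05 -0.81 -0.25] depth 41.62 turn needed (deg about x,y) [-0.27 -1.3   0.01]
[ 0.57253623 -0.12568499  0.13340169] [-0.3  0.2 -0.3] axial N -0.1 q6 18.1 13.3
```

Call:
move_arm(
  steps=[
    [[-0.8,0,-10,0,0,0,90],[-1.6,0,-20,0,0,0,90],[-3,0,-40,0,0,0,90],[0,0,-45,0,0,0,90],[0,0,-45,0,0,0,90],[0,0,0,0,0,0,90],[0,0,0,0,0,0,90]],
  ],
)

```text
time_s: 14.05
tcp_pos: [0.4974, -0.1082, 0.2772]
tcp_rot: [152.6, -9.2, 55.9]
contact_force: [-0.6, 0.5, -0.3]
finger_gap: 0.899
finger_force: 0.0
```

Run:
```python
from m import *
s=telemetry.get_state(); print(s['time_s'],s['tcp_pos'],s['contact_force'])
M=np.array([.591,-.1298,.1096])
e2=np.cross(A,[1,0,0]);e2/=np.linalg.norm(e2);Rm=np.array([np.cross(e2,A),e2,A])
big=[]
for n in('wrist','side','scene'):
    im,W=cloud(n); big.append(im); P=W.reshape(-1,3); c=im.reshape(-1,3).astype(int); ok=~np.isnan(P[:,0]); L=((P[ok]-M)@Rm.T)*1000; sat=(c.max(1)-c.min(1))[ok]
    r=np.hypot(L[:,0],L[:,1])
    S=L[(r<45)&(abs(L[:,2])<4)&(sat<45)&(r>29)]; z=np.median(S[:,2]); 
    if len(S)>40:
        T,ce,nn=planefit(S,np.array([0,0,z]),np.array([0,0,1.])); T=T; mc,co=ann(T,nn,30,40,np.array([0,0,ce[2]])); print(n,'mouth',len(T),mc.round(1),np.degrees(nn[:2]).round(1),round(co,2))
    Q=L[(r<38)&(L[:,2]>8)&(L[:,2]<58)&(sat<45)]
    o=least_squares(lambda x:np.hypot(Q[:,0]-x[0]-x[2]*Q[:,2],Q[:,1]-x[1]-x[3]*Q[:,2])-26,[0,0,0,0],loss='soft_l1'); print(n,'wall',len(Q),'at mouth',o.x[:2].round(1),'tilt',np.degrees(o.x[2:]).round(1),np.median(abs(o.fun)).round(2))
    Q=L[(r<36)&(abs(L[:,2]-63)<5)&(sat<45)]; h,e=np.histogram(Q[:,2],bins=np.arange(58,68,.5)); print('  rim z',e[h.argmax()]+.25,np.percentile(Q[:,2],[50,90,98]).round(1), h)
    Q=L[(r<20)&(abs(L[:,2]-10)<6)]
    if len(Q)>100: S,ce,nn=planefit(Q,np.array([0,0,np.median(Q[:,2])]),np.array([0,0,1.])); print('  strainer',len(S),ce.round(1),np.degrees(nn[:2]).round(1))
cv2.imwrite('pics/fin.png',np.hstack([cv2.resize(big[0],(400,300)),cv2.resize(big[1],(400,300))]))
```

```text
14.05 [ 0.49737589 -0.10822152  0.27721982] [-0.5721509   0.53446968 -0.27165349]
wrist mouth 671 [ 0.3  1.9 -0.2] [-0.1 -0.1] 0.0
wrist wall 1408 at mouth [ 7.3 12.6] tilt [ -7.8 -11.1] 3.31
  rim z 62.75 [62.5 63.5 64.1] [11 12 12 10  9 17 25 44 71 83 72 30  9  1  0  0  0  0  0]
  strainer 462 [-2.3 -2.7 10. ] [ 0.  -0.1]
side mouth 205 [-0.7  0.3 -0.1] [0.2 0.3] 0.0
side wall 654 at mouth [-0.8 -0.3] tilt [0.1 2.6] 1.47
  rim z 62.75 [62.  63.8 64.6] [ 6  8 11  8 12  7 17  7 15 24 14 15  4  2  2  0  0  0  0]
scene mouth 80 [ 1.  -0.2 -1.1] [ 0.4 -0.1] 0.01
scene wall 520 at mouth [0.  0.7] tilt [-0.2  0. ] 0.7
  rim z 61.75 [60.5 62.  62.4] [ 6  6 11 10  9  6 12 14 11  0  0  0  0  0  0  0  0  0  0]
```

View pics/fin.png

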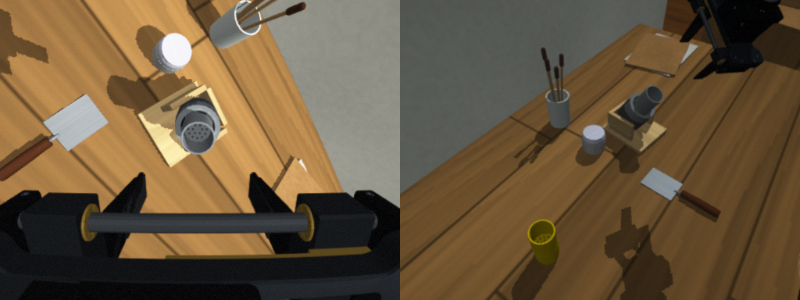

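The wrist view shows the pot standing in the collar at (200,130), in line with it, and the side view shows the other things undisturbed. All three cameras put the rim about 62.9 mm above the mouth (63 expected). The strainer plate is parallel to the collar and the mouth is back at its rest height, so I'm handing the job in.

```bash
python3 -c "
from rig import robot
print(robot.job_done())"
```

```text
the job is handed in; nothing more can be done
None
```

The steel pot is seated home on the collar's floor and released, the collar has sprung back, and the job is handed in; the hand-in returned no verdict.

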